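Test the repair table's latching stop button

ROBOT

A 7-joint arm with a two-finger parallel gripper is mounted at the origin on the work surface. World frame = base frame: x ahead of the robot, y to its left, z up, the work surface at z = 0. Lengths are in mm, angles in rad, forces in N, time in s.
With the tool pointing down it reaches from about 425 to 1025 mm from the base axis. Payload 9.4 kg.
Tool frame: the origin (TCP) lies at the very end of the fingers, on their centre line; the grasp point (between the pads) lies 19 mm behind it; x points along the fingers, y is the direction in which the jaws open and shut, and the axes are right-handed (so a half turn about x gives the same grasp; the last joint's range is limited). The gripper opens to 85 mm and grips with 20 to 120 N. Pads are 22 mm wide; open, the fingers measure 114 mm over their backs; the gripper's body (76 mm by 85 mm) begins 54 mm behind the grasp point. The pads swing forward as they close: fully open they stand 13 mm farther back than shut.
Start: joints at [1.162, 0.599, -0.003, 1.599, 0.002, 0.943, -0.08], TCP at [236.156, -685.459, 231.275] pointing down, gripper open.
Joint ranges: [-2.57, 2.57], [-0.35, 1.97], [-1.29, 1.29], [0.11, 2.56], [-1.05, 4.19], [0.11, 1.86], [-2.63, 2.63]. Speed limits (rad/s): [2.22, 2.22, 3.01, 3.01, 3.14, 3.14, 3.14].

INTERFACE

Orientations are given as a rotation vector (axis times angle).
In Python, from rig import r, vision gives the robot as it stands.
- The arm moves only by the tool send_rows, never from a script. Its argument "deltas" is one flat list of numbers, 7 for each row, row after row: the finger opening in mm, from 0 to 85.4, then the shift along the tool's x, y, z in mm, then the turn, a rotation vector about the tool's x, y, z in degrees. In form: [jaw, tx, ty, tz, rx, ry, rz, jaw, tx, ty, tz, rx, ry, rz, ...]. A call has 1 to 20 rows; each row is the pose to reach, as a shift and turn from the pose commanded when the call began, along the tool's axes at that moment; what a row does not reach only later rows make up. A row lasts 1/12 s, in which the tool goes at most 41.7 mm and 7.16 degrees, less where a joint would pass 70% of its speed; a pose out of reach is approached as far as the arm can. A call with a gripper value outside its range is refused whole. The fingers move at their own pace and stop on an object; "squeeze" is the grip in N (left out, the last holds). Time passes only in rows, so rows that repeat a pose let the fingers close. It gives the time, the measured TCP pose, the force and the opening at its end, in the units of the state.
- r.sense(): the state, without advancing time (a new reading comes with each control period).
- vision.camera(name): name is "scene" or "top" or "wrist"; returns a dict with "img" (400x640x3 uint8, red, green, blue), "fx", "fy", "cx", "cy" (pixels), "pose" (4x4, takes a point from camera to world coordinates). Camera axes: x right, y down, z forward; pixel columns grow to the right and rows downward; lengths in mm; the calibration is good to about 2 mm. A picture is of the moment at which its call begins. There is no depth.
- r.sign_off(): hands the job in, once; it reports no verdict.
The state is a dict: "t": time; "qpos": joint angles; "joint_velocities": joint speeds; "tau": joint torques, N m; "tool_pos": TCP position; "orientation": TCP orientation; "ft_force": force on the tool from outside, world axes, zero at the start; "wrist_torque": the same for the moment, N m; "gripper_width": finger opening in mm.
Only numpy, scipy, OpenCV 4.12 (cv2) and the standard library are available. Lean on these libraries where they do the work, as an engineer would, in place of code of your own. Each camera call takes 0.05 s, during which the arm holds its last target.

TASK

Test the stop station on the repair table: with your fingertips press its mushroom button straight down until it latches in, then twist it clockwise (seen from above) by the bar on its head until it unlatches, and let go so that it stands fully up and turned back again. Only touch the button: do not squeeze it, do not lift, tip or shove the loose station, and leave the mug, spool, case and screwdriver where they are.

Things in the scene. Friction and masses are not known exactly. Their poses are not given: they have to be found in the camera images.
- station: Stop station: grey metal box 100 x 100 mm, top 62 mm above the table, on a dark steel foot plate 130 (x) x 120 (y) x 8 mm, standing loose, about 1.8 kg. On it a round aluminium collar 48 mm across, to 70 mm, and the black mushroom button: head 54 mm across, its underside 11 mm above the collar when up, with a grip bar on top. Origin at the centre of the underside, z up along the button axis.
- stop_top (a point): Centre of the top face of the straight grey grip bar on the black mushroom head, on the button axis: 109 mm above the table when up, 101 mm when latched. Moves and turns with the button: x along the bar, y across it. Bar 50 mm long, 10 mm wide, 15 mm proud of the head (16 mm near its ends). Fingertips beside the bar ends, one or two opposite, can push it round.
- stop_press (a joint): How far the button is pushed down, m: 0 fully up, 0.010 at the bottom stop. A spring pushes it up (about 4 N at the top, 6 N at the bottom; a push of 8 to 14 N seats it). Pushed to the bottom it is caught and, let go, stays down at about 0.008. When the twist frees the catch the head springs up those 8 mm, so fingertips kept 10 mm above the head are not struck.
- stop_head (a joint): How far the button is twisted clockwise seen from above, rad: 0 at rest, 1.4 at the hard stop (it does not turn the other way). While latched down, twisting it past 0.5 to 0.6 rad frees the catch and it springs up; a weak spring (0.01 to 0.04 N m) turns it back to 0 when let go.
- mug: White mug, 76 mm across and 88 mm tall, loose, origin at the centre of its underside. A bystander.
- spool: Bare metal spool, 54 mm across and 42 mm tall, standing on its flange, loose, origin at the centre of its underside. A bystander.
- case: Flat black closed case, 110 x 75 x 35 mm, loose, origin at the centre of its underside. A bystander.
- screwdriver: Screwdriver with a wooden handle, 200 mm long and 26 mm thick, lying on the table, origin under its middle. A bystander.
There are look-alikes about, which are no part of the job. What is shaped like the station but red or yellow is not meant.

How it is judged:
By the outcome, as a careful person would: the job done as asked, in the order asked, and still so for the second after the job is handed in, with the robot touching nothing.
It also fails if it takes over 51 s, if anything falls off the work surface, if the arm or the gripper's body presses on something with over 40 N, if the wrist force passes 120 N, or if a joint passes its speed limit or range.

## Working session

There is one attempt and no reset: what is moved stays moved. The work goes in short steps, Python scripts to look and compute and a tool call to move; the robot and the scene stay as the last step left them, time stands still between calls to the robot, and variables do not carry over. Pictures are saved under pics/ and viewed, and the job is handed in when it is done.

Besides the shell and the picture viewer there is one more tool, called as name(argument=value, ...) on one line, values as JSON. send_rows: Moves the arm, as the interface text tells. Its arguments: {"type":"object","properties":{"deltas":{"type":"array"},"squeeze":{"type":"number"}},"required":["deltas"]}

```bash
mkdir -p pics
python3 - <<'E'
from rig import r, vision
import cv2
print(r.sense())
for n in("scene","top","wrist"):
    c=vision.camera(n); cv2.imwrite(f"pics/{n}0.png",c["img"][:,:,::-1]); print(n,c["fx"],c["cx"],c["cy"],c["pose"].round(3).tolist())
E
```

```text
{'t': 0.0, 'qpos': array([ 1.16230764,  0.60010394, -0.00251675,  1.60013149,  0.00180937,
        0.94288919, -0.0798268 ]), 'joint_velocities': array([ 0.00064892, -0.00085058,  0.00029188, -0.00038182, -0.00048263,
        0.00037461, -0.00071057]), 'tau': array([ 2.38574885e-04, -7.76461816e+01,  1.56495720e+00, -2.58003455e+01,
        1.22878561e-02,  9.12306597e-03,  9.45359716e-06]), 'tool_pos': array([ 235.97182759, -685.02893072,  230.43206549]), 'orientation': array([ 2.04184507,  0.34348595, -2.04269868]), 'ft_force': array([-0.15056063, -0.36310882,  0.01494597]), 'wrist_torque': array([-0.00416515, -0.0203029 ,  0.01808076]), 'gripper_width': 85.44908303608753}
scene 412.3809731343313 320.44386743369944 198.67170180566572 [[-0.05, 0.862, -0.505, 1113.414], [0.999, 0.04, -0.03, 135.093], [-0.006, -0.506, -0.863, 1023.37], [0.0, 0.0, 0.0, 1.0]]
top 404.677528716041 315.62231541185986 199.89720511833798 [[-0.015, -0.996, 0.092, 439.006], [-1.0, 0.017, 0.016, 108.609], [-0.018, -0.092, -0.996, 1132.404], [0.0, 0.0, 0.0, 1.0]]
wrist 338.2350157846892 314.2223654319998 201.34800638036498 [[0.327, -0.899, -0.291, 310.704], [-0.945, -0.311, -0.1, -659.391], [-0.001, 0.307, -0.952, 373.972], [0.0, 0.0, 0.0, 1.0]]
```

View pics/scene0.png

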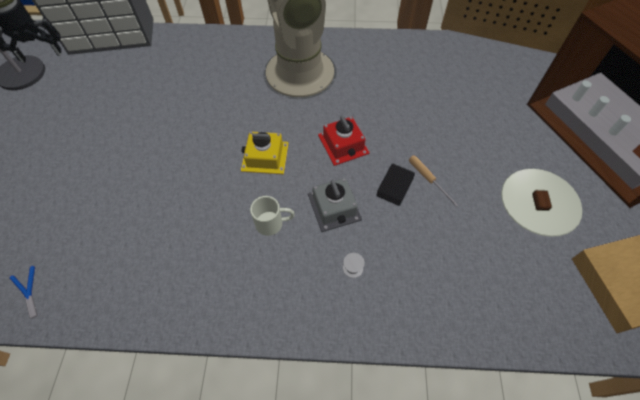

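View pics/top0.png

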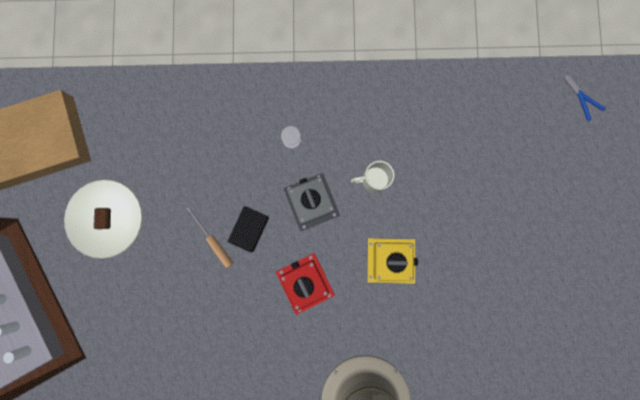

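View pics/wrist0.png

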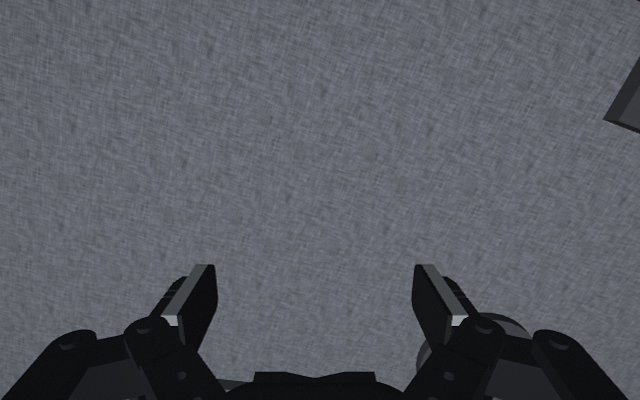

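```bash
cat > h.py <<'E'
from rig import r, vision
import cv2, numpy as np
from scipy.spatial.transform import Rotation as R
def proj(c,p):
    T=np.linalg.inv(c["pose"]); q=T[:3,:3]@np.array(p,float)+T[:3,3]
    return np.array([c["fx"]*q[0]/q[2]+c["cx"],c["fy"]*q[1]/q[2]+c["cy"]])
def ray(c,u,v,z):
    P=c["pose"]; d=P[:3,:3]@np.array([(u-c["cx"])/c["fx"],(v-c["cy"])/c["fy"],1]); o=P[:3,3]
    return o+d*(z-o[2])/d[2]
def crop(c,name,u,v,w,h,k):
    im=c["img"][max(0,v-h):v+h,max(0,u-w):u+w,::-1]
    cv2.imwrite(name,cv2.resize(im,None,fx=k,fy=k,interpolation=cv2.INTER_CUBIC))
E
python3 - <<'E'
from h import *
s=vision.camera("scene");t=vision.camera("top")
for p in((0,0,0),(236,-685,231)): print(proj(s,p),proj(t,p))
print(ray(t,311,198,109),ray(s,336,190,109))
crop(t,"pics/ct.png",312,200,40,40,9)
crop(s,"pics/cs.png",336,200,40,40,9)
print(R.from_rotvec(r.sense()["orientation"]).as_matrix().round(3))
E
```

```text
[299.40669337  71.28179918] [366.06860992 401.15177948]
[44.19525943 59.55703559] [695.38723496 327.0546818 ]
[539.04170493 137.03331297 109.        ] [550.51379881 142.46313268 109.        ]
[[-0.     0.326 -0.945]
 [ 0.001 -0.945 -0.326]
 [-1.    -0.001  0.   ]]
```

View pics/ct.png

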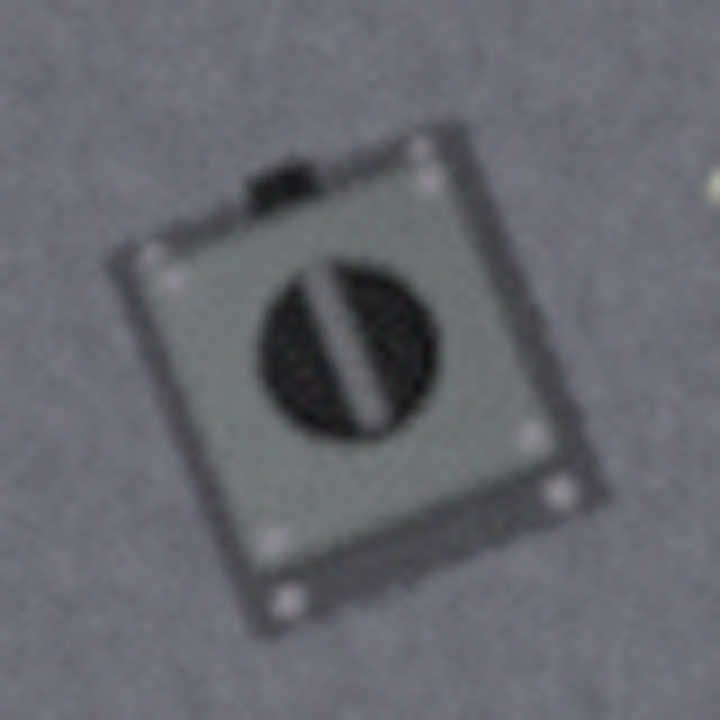

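View pics/cs.png

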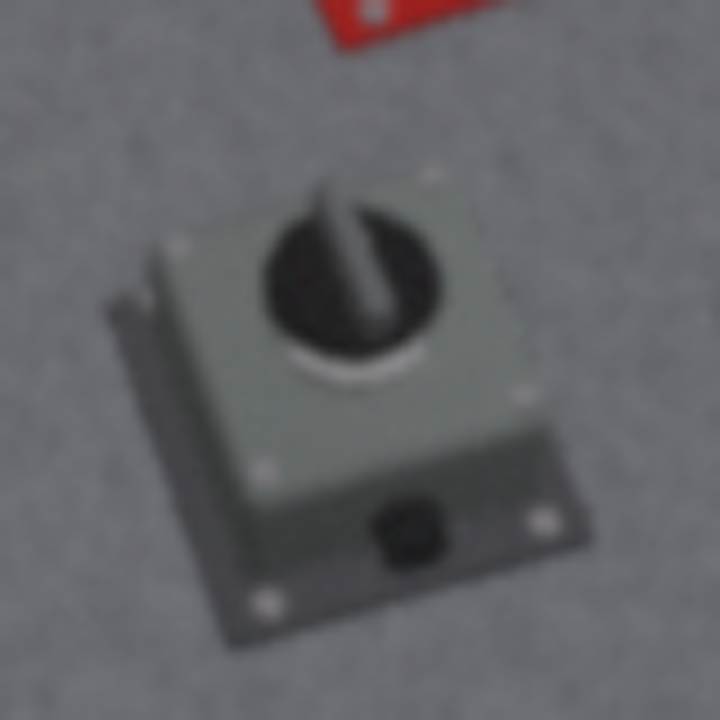

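```bash
cat >> h.py <<'E'
def goal(p,yd,squeeze=None):
    """print tool-frame shift and rx to reach p with tool x down and jaw axis along world angle yd (deg), mod 180"""
    s=r.sense(); M=R.from_rotvec(s["orientation"]).as_matrix()
    d=M.T@(np.array(p)-s["tool_pos"])
    a=np.degrees(np.arctan2(M[1,1],M[0,1]))
    # +rx (about down) lowers world angle
    for k in(0,180,-180,360): print("rx",round(a-yd+k,1),end=" ")
    x=np.array([0,0,-1.]);y=np.array([np.cos(np.radians(yd)),np.sin(np.radians(yd)),0])
    Mt=np.stack([x,y,np.cross(x,y)],1)
    print("\nshift",d.round(1),"rotvec",np.degrees(R.from_matrix(M.T@Mt).as_rotvec()).round(2),"jaw angle",a.round(1),"q7",s["qpos"][6])
E
python3 - <<'E'
from h import *
s=vision.camera("scene");t=vision.camera("top")
f=lambda X,Y,o:((X+.5)/9-.5+o[0],(Y+.5)/9-.5+o[1])
for c,o,pts in((t,(272,160),((316,265),(377,425))),(s,(296,160),((333,200),(382,310)))):
    a,b=[ray(c,*f(*p,o),109) for p in pts]
    d=a-b; print(a,b,(a+b)/2,np.hypot(*d[:2]),np.degrees(np.arctan2(d[1],d[0])))
# head discs
print(ray(t,*f(349,351,(272,160)),94),ray(s,*f(354,283,(296,160)),94))
goal((540,138,231),-70)
goal((400,-600,231),-70)
E
```

```text
[562.25964115 147.75386397 109.        ] [516.57132856 131.14363428 109.        ] [539.41548486 139.44874912 109.        ] 48.61400660691994 19.979005909103755
[525.53776107 132.63170758 109.        ] [562.41223131 147.9997307  109.        ] [543.97499619 140.31571914 109.        ] 39.948750796193934 -157.37528885627287
[539.09741922 139.18955472  94.        ] [544.51202666 139.74864792  94.        ]
rx -1.0 rx 179.0 rx -181.0 rx 359.0 
shift [ 3.000e-01 -6.794e+02 -5.556e+02] rotvec [-0.98  0.    0.02] jaw angle -71.0 q7 -0.07977408291765632
rx -1.0 rx 179.0 rx -181.0 rx 359.0 
shift [ 1.000e-01 -2.730e+01 -1.827e+02] rotvec [-0.98  0.    0.02] jaw angle -71.0 q7 -0.07977408291765632
```

send_rows(deltas=[40,0,-5,-35,0,0,0,20,0,-10,-72,0,0,0,0,0,-15,-110,0,0,0,0,0,-21,-147,0,0,0,0,0,-27,-183,0,0,0,0,0,-60,-205,0,0,0,0,0,-95,-225,0,0,0,0,0,-130,-245,0,0,0,0,0,-165,-265,0,0,0,0,0,-200,-284,0,0,0,0,0,-235,-304,0,0,0,0,0,-270,-324,0,0,0])

```text
t: 1.35
tool_pos: [454.5, -322.8, 231.5]
orientation: [2.042, 0.341, -2.041]
ft_force: [0.5, 0.6, 0.7]
gripper_width: -0.2
```

Run:
```python
from h import *
s=r.sense();print(s["t"],s["qpos"].round(2),s["tool_pos"],s["ft_force"])
goal((541,139.5,200),-70)
goal((470,110,230),-70)
```

```text
1.35 [ 0.53  0.4  -0.02  1.99  0.01  0.76 -0.74] [ 454.53056097 -322.81840642  231.47415091] [0.47047797 0.64346475 0.66248518]
rx -1.0 rx 179.0 rx -181.0 rx 359.0 
shift [  31.4 -409.  -232.3] rotvec [-1.   -0.01 -0.02] jaw angle -71.0 q7 -0.7370110675426921
rx -1.0 rx 179.0 rx -181.0 rx 359.0 
shift [   1.4 -404.2 -155.6] rotvec [-1.   -0.01 -0.02] jaw angle -71.0 q7 -0.7370110675426921
```

send_rows(deltas=[0,0,-30,-17,-7,0,0,0,0,-60,-34,-14,0,0,0,0,-90,-51,-21,0,0,0,0,-120,-68,-28,0,0,0,0,-150,-85,-35,0,0,0,0,-180,-102,-42,0,0,0,0,-210,-119,-49,0,0,0,0,-240,-136,-56,0,0,0,0,-270,-153,-63,0,0,0,0,-300,-170,-70,0,0,0,0,-330,-187,-77,0,0,0,0,-360,-204,-84,0,0,0,0,-390,-221,-91,0,0,0,0,-409,-232,-98,0,0,0,0,-409,-232,-101,0,0])

```text
t: 2.6
tool_pos: [541.2, 143.7, 231.8]
orientation: [0.809, 1.417, -0.802]
ft_force: [0.3, -0.1, -0.2]
gripper_width: -0.1
```

send_rows(deltas=[0,0,0,0,-7,0,0,0,0,0,0,-14,0,0,0,0,0,0,-21,0,0,0,0,0,0,-28,0,0,0,0,0,0,-35,0,0,0,0,0,0,-42,0,0,0,0,0,0,-49,0,0,0,0,0,0,-56,0,0,0,0,0,0,-63,0,0,0,0,0,0,-70,0,0,0,0,0,0,-77,0,0,0,0,0,0,-80,0,0,0,0,0,0,-80,0,0,0,0,0,0,-80,0,0])

```text
t: 3.77
tool_pos: [540.7, 137.4, 231.2]
orientation: [-0.272, 1.554, 0.272]
ft_force: [0.6, 0.4, -0.0]
gripper_width: -0.1
```

Run:
```python
from h import *
s=r.sense();print(s["t"],s["qpos"].round(2),s["tool_pos"],s["ft_force"])
goal((541,139.5,130),-70)
w=vision.camera("wrist");cv2.imwrite("pics/w1.png",w["img"][:,:,::-1]);print(proj(w,(541,139.5,109)),proj(w,s["tool_pos"]))
```

```text
3.7667 [ 0.28  0.55 -0.92  1.95  0.55  0.92  1.  ] [540.71474469 137.41332733 231.18160758] [ 0.59573505  0.38473246 -0.01204735]
rx 179.9 rx 359.9 rx -0.1 rx 539.9 
shift [101.2   1.8   1. ] rotvec [ 1.7987e+02 -1.0000e-02  1.0000e-02] jaw angle 109.9 q7 0.9990969905692899
[316.37069261 194.11064306] [313.93166018 266.18550123]
```

View pics/w1.png

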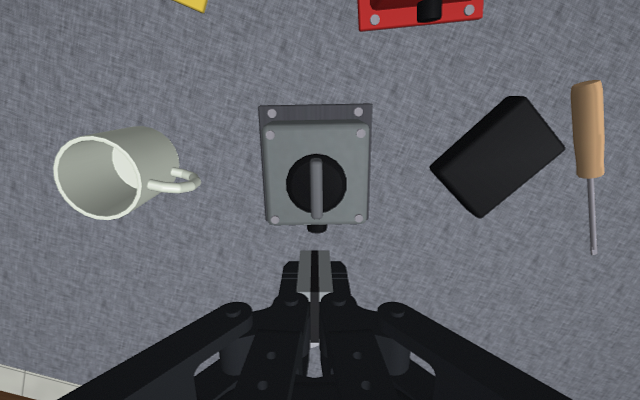

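Run:
```python
from h import *
w=vision.camera("wrist");crop(w,"pics/w2.png",316,185,45,40,8)
```

```text
(no output)
```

View pics/w2.png

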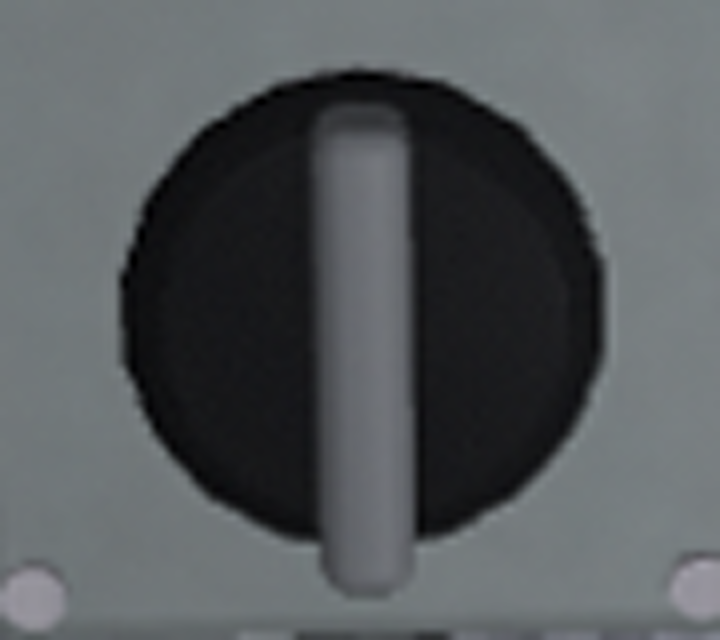

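Run:
```python
from h import *
w=vision.camera("wrist")
f=lambda X,Y:((X+.5)/8-.5+271,(Y+.5)/8-.5+145)
a=ray(w,*f(362,130),110);b=ray(w,*f(369.5,592),110);d=a-b
print(a,b,(a+b)/2,np.hypot(*d[:2]),np.degrees(np.arctan2(d[1],d[0])))
print(w["pose"][:3,3])
h=ray(w,*f(363,310),92);print(h)
s=r.sense();print(s["tool_pos"],s["ft_force"])
```

```text
[515.03781251 129.65815589 110.        ] [560.72385139 147.13921641 110.        ] [537.88083195 138.39868615 110.        ] 48.91627157697264 -159.06141861137286
[466.34990318 110.83357665 374.78113749]
[536.79611511 137.77464826  92.        ]
[540.67898592 137.6296436  231.35195329] [ 0.34952991 -0.12763639 -0.68936712]
```

Run:
```python
from h import *
goal((539.5,139,112),-69.5-180+360)
```

```text
rx -0.6 rx 179.4 rx -180.6 rx 359.4 
shift [119.4   1.7  -0.7] rotvec [-0.58  0.01  0.01] jaw angle 109.9 q7 0.999477484244798
```

send_rows(deltas=[0,25,1.7,-0.7,-0.6,0,0,0,50,1.7,-0.7,-0.6,0,0,0,75,1.7,-0.7,-0.6,0,0,0,95,1.7,-0.7,-0.6,0,0,0,108,1.7,-0.7,-0.6,0,0,0,115,1.7,-0.7,-0.6,0,0,0,118,1.7,-0.7,-0.6,0,0,0,118,1.7,-0.7,-0.6,0,0,0,118,1.7,-0.7,-0.6,0,0])

```text
t: 4.67
tool_pos: [539.8, 139.3, 114.1]
orientation: [-0.282, 1.551, 0.282]
ft_force: [-0.5, 0.2, 0.1]
gripper_width: -0.1
```

Run:
```python
from h import *
s=r.sense();print(s["tool_pos"],s["ft_force"],s["qpos"].round(2))
w=vision.camera("wrist");crop(w,"pics/w3.png",316,220,110,80,4)
```

```text
[539.84319012 139.32070298 114.0616974 ] [-0.45470324  0.18161189  0.05989267] [ 0.17  0.68 -0.78  2.05  0.74  0.71  0.83]
```

View pics/w3.png

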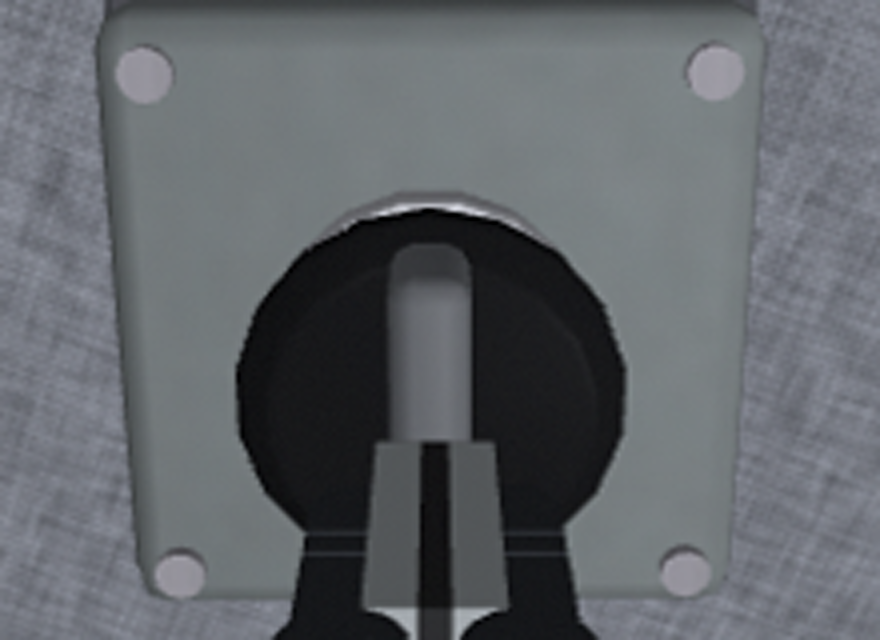

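Run:
```python
from h import *
w=vision.camera("wrist");s=r.sense()
f=lambda X,Y:((X+.5)/4-.5+206,(Y+.5)/4-.5+140)
a=ray(w,*f(431,275),109.5);b=ray(w,*f(435,442),114)
M=R.from_rotvec(s["orientation"]).as_matrix()
for p in(a,b): print(p,(M.T@(p-s["tool_pos"])).round(1))
hd=ray(w,*f(432,385),86);print((M.T@(hd-s["tool_pos"])).round(1))
print(M.round(3),w["pose"][:3,3])
for y in(-54,54):pass
```

```text
[514.32579896 129.35213177 109.5       ] [  4.7  -0.2 -27.5]
[532.07595676 136.54088502 114.        ] [ 0.2  0.3 -8.3]
[28.2 -0.1 -3.2]
[[ 0.001 -0.352  0.936]
 [ 0.     0.936  0.352]
 [-1.    -0.     0.002]] [465.75053468 111.56299727 257.58285941]
```

```bash
python3 - <<'E'
from h import *
a=vision.camera("scene");b=vision.camera("top")
p=r.sense()["tool_pos"];print(proj(a,p),proj(b,p))
crop(a,"pics/s4.png",336,185,40,40,9);crop(b,"pics/t4.png",312,200,40,40,9)
E
python3 -c "
import cv2,numpy as np;cv2.imwrite('pics/st4.png',cv2.resize(np.hstack([cv2.imread('pics/s4.png'),cv2.imread('pics/t4.png')]),(800,400)))"
```

```text
[334.85060557 185.44098663] [310.15739179 197.51208022]
```

View pics/st4.png

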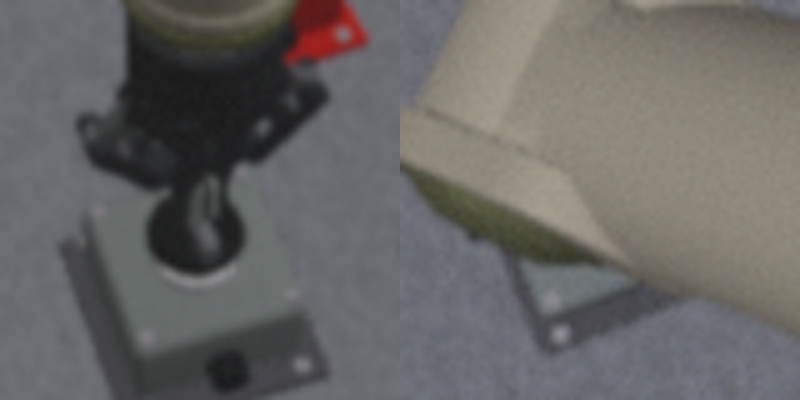

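Run:
```python
from h import *
a=vision.camera("scene");crop(a,"pics/s5.png",336,188,18,18,32)
```

```text
(no output)
```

View pics/s5.png

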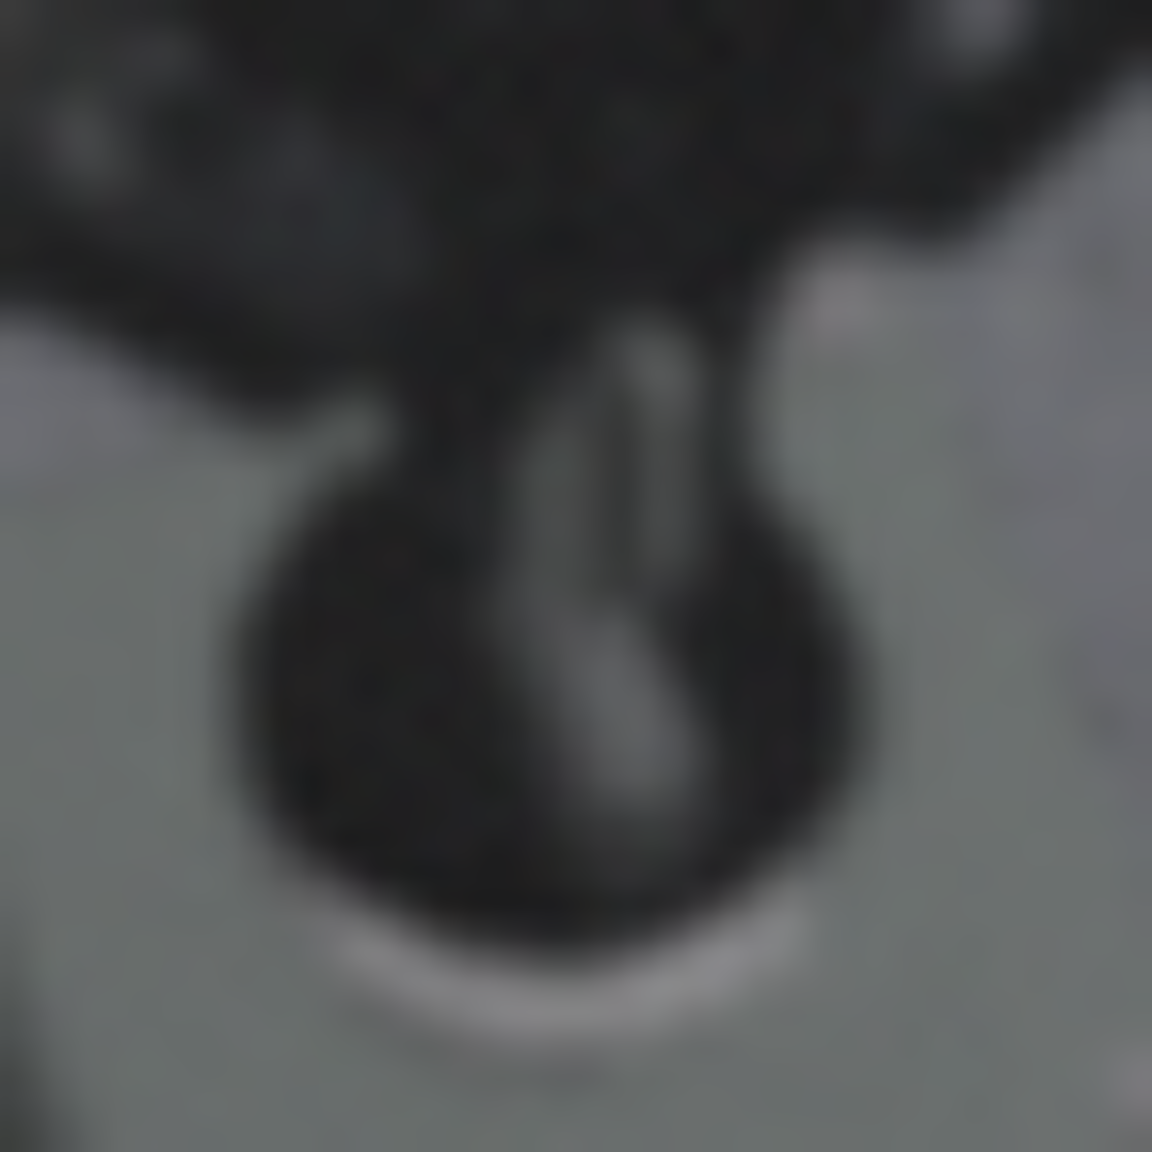

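Run:
```python
from h import *
w=vision.camera("scene");s=r.sense()
f=lambda X,Y:((X+.5)/32-.5+318,(Y+.5)/32-.5+170)
M=R.from_rotvec(s["orientation"]).as_matrix()
for p in(ray(w,*f(645,790),109.5),ray(w,*f(615,590),114),ray(w,*f(550,690),92)): print(p,(M.T@(p-s["tool_pos"])).round(1))
```

```text
[563.36498695 147.16301345 109.5       ] [ 4.3 -0.6 25.1]
[547.27355138 144.13577154 114.        ] [-0.2  2.2  9. ]
[543.55250557 139.27553116  92.        ] [21.8 -1.   3.7]
```

send_rows(deltas=[0,1,-0.8,-1.5,0,0,0,0,2,-0.8,-1.5,0,0,0,0,3.5,-0.8,-1.5,0,0,0,0,5,-0.8,-1.5,0,0,0,0,6,-0.8,-1.5,0,0,0,0,7,-0.8,-1.5,0,0,0,0,7,-0.8,-1.5,0,0,0])

```text
t: 5.55
tool_pos: [538.3, 137.6, 106.3]
orientation: [-0.283, 1.552, 0.282]
ft_force: [0.4, -1.1, 4.9]
gripper_width: 0.1
```

send_rows(deltas=[0,1,0,0,0,0,0,0,2,0,0,0,0,0,0,3,0,0,0,0,0,0,4,0,0,0,0,0,0,5,0,0,0,0,0,0,5.5,0,0,0,0,0,0,5.5,0,0,0,0,0])

```text
t: 6.13
tool_pos: [538.4, 137.7, 100.9]
orientation: [-0.283, 1.552, 0.282]
ft_force: [-1.0, -1.4, 6.4]
gripper_width: -0.2
```

send_rows(deltas=[0,0.7,0,0,0,0,0,0,1.4,0,0,0,0,0,0,2.0,0,0,0,0,0,0,2.0,0,0,0,0,0])

```text
t: 6.47
tool_pos: [538.4, 137.7, 99.1]
orientation: [-0.283, 1.552, 0.282]
ft_force: [0.2, -1.3, 6.5]
gripper_width: 0.2
```

send_rows(deltas=[0,0.4,0,0,0,0,0,0,0.8,0,0,0,0,0,0,0.8,0,0,0,0,0])

```text
t: 6.72
tool_pos: [538.5, 137.8, 99.0]
orientation: [-0.283, 1.551, 0.281]
ft_force: [-3.4, -3.1, 15.4]
gripper_width: -0.0
```

send_rows(deltas=[0,-1,0,0,0,0,0,0,-3,0,0,0,0,0,0,-8,0,0,0,0,0,0,-18,0,0,0,0,0,0,-30,0,0,0,0,0,16,-40,0,0,0,0,0,16,-40,0,0,0,0,0,16,-40,0,0,0,0,0])

```text
t: 7.38
tool_pos: [538.8, 137.7, 138.9]
orientation: [-0.282, 1.551, 0.282]
ft_force: [0.1, 0.5, -0.7]
gripper_width: 16.1
```

Run:
```python
from h import *
s=r.sense();print(s["tool_pos"],s["ft_force"],s["qpos"].round(2),s["gripper_width"])
w=vision.camera("wrist");crop(w,"pics/w6.png",316,220,100,75,4)
a=vision.camera("scene");crop(a,"pics/s6.png",336,188,20,20,20)
```

```text
[538.76820461 137.7114506  138.86782623] [ 0.13101525  0.51166995 -0.73748792] [ 0.2   0.65 -0.82  2.04  0.7   0.75  0.87] 16.07036327959605
```

View pics/w6.png

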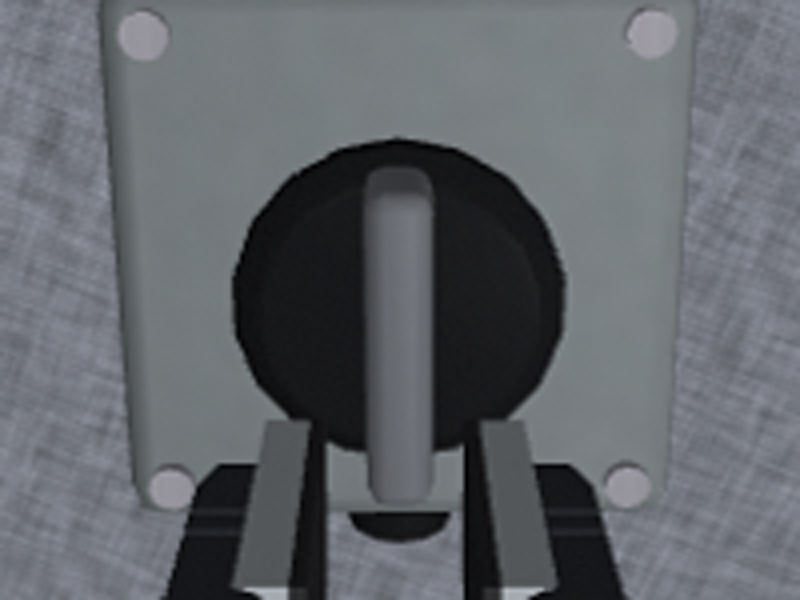

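View pics/s6.png

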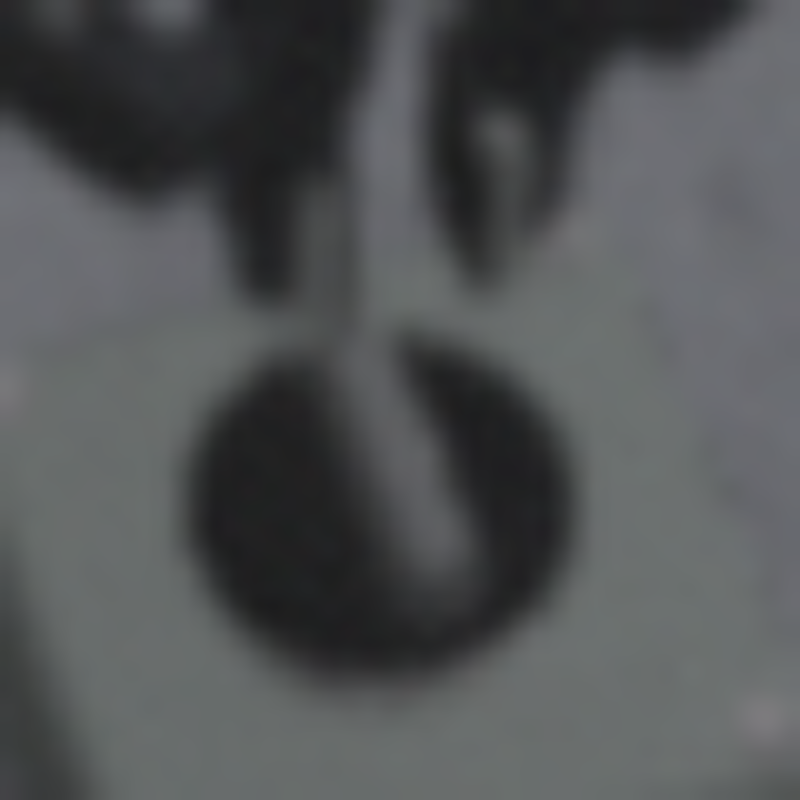

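send_rows(deltas=[17,10,0.6,0,0,0,0,17,20,0.6,0,0,0,0,17,28,0.6,0,0,0,0,17,34,0.6,0,0,0,0,17,38,0.6,0,0,0,0,17,41,0.6,0,0,0,0,17,42.7,0.6,0,0,0,0,17,42.7,0.6,0,0,0,0,17,42.7,0.6,0,0,0,0])

```text
t: 8.23
tool_pos: [538.1, 138.4, 95.4]
orientation: [-0.282, 1.552, 0.282]
ft_force: [-0.4, -0.1, -0.2]
gripper_width: 16.6
```

Run:
```python
from h import *
s=r.sense();print(s["tool_pos"],s["ft_force"],s["qpos"].round(2),s["gripper_width"])
w=vision.camera("wrist");crop(w,"pics/w7.png",316,220,100,75,4)
```

```text
[538.13104682 138.38268783  95.37161424] [-0.36659133 -0.14430504 -0.24167641] [ 0.15  0.7  -0.75  2.07  0.78  0.68  0.8 ] 16.616712976120265
```

View pics/w7.png

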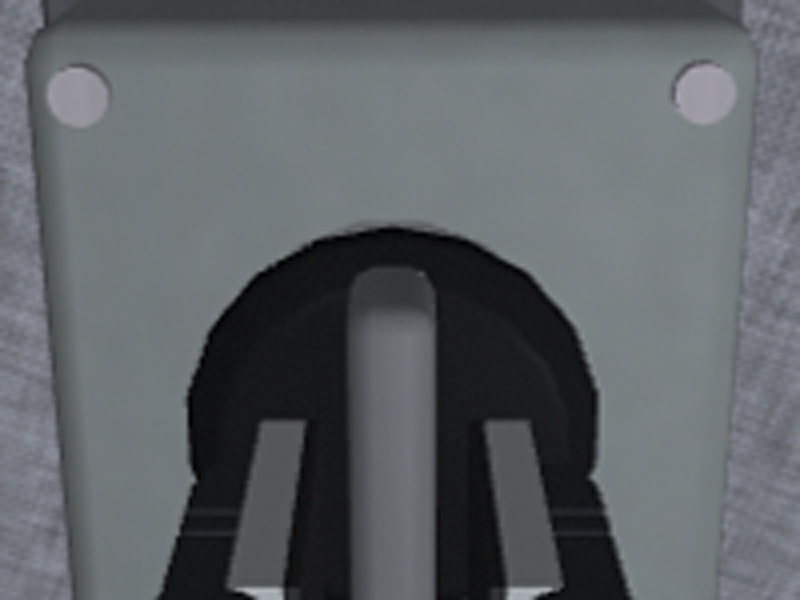

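send_rows(deltas=[17,-0.8,0,0,4,0,0,17,-0.8,0,0,8,0,0,17,-0.8,0,0,12,0,0,17,-0.8,0,0,16,0,0,17,-0.8,0,0,20,0,0,17,-0.8,0,0,24,0,0,17,-0.8,0,0,28,0,0,17,-0.8,0,0,32,0,0,17,-0.8,0,0,36,0,0,17,-0.8,0,0,36,0,0])

```text
t: 9.12
tool_pos: [538.3, 138.3, 96.5]
orientation: [0.213, 1.559, -0.213]
ft_force: [-0.7, -0.1, 0.3]
gripper_width: 17.2
```

Run:
```python
from h import *
s=r.sense();print(s["tool_pos"],s["ft_force"],s["wrist_torque"],s["qpos"].round(2),s["gripper_width"])
w=vision.camera("wrist");crop(w,"pics/w8.png",316,220,100,75,4)
```

```text
[538.32749037 138.2899743   96.54187482] [-0.65942412 -0.08127483  0.3267151 ] [ 0.00082686 -0.02199387  0.03030074] [ 0.05  0.65 -0.59  2.07  0.64  0.6   0.3 ] 17.18008706659137
```

View pics/w8.png

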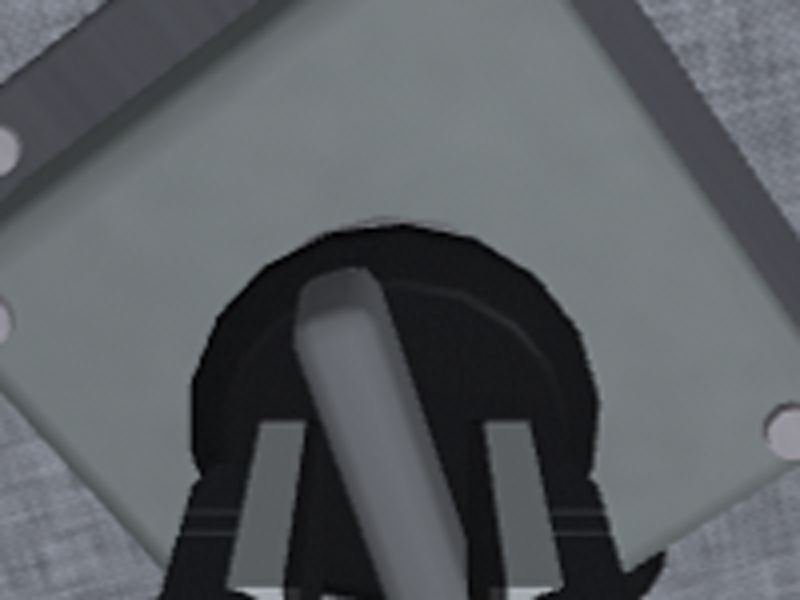

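send_rows(deltas=[17,0,0,0,3,0,0,17,0,0,0,6,0,0,17,0,0,0,9,0,0,17,0,0,0,12,0,0,17,0,0,0,15,0,0,17,0,0,0,18,0,0,17,0,0,0,21,0,0,17,0,0,0,24,0,0,17,0,0,0,24,0,0])

```text
t: 9.92
tool_pos: [538.2, 138.3, 96.3]
orientation: [0.538, 1.503, -0.538]
ft_force: [0.3, 0.6, 0.1]
gripper_width: 17.3
```

Run:
```python
from h import *
s=r.sense();print(s["tool_pos"],s["ft_force"],s["wrist_torque"],s["qpos"].round(2),s["gripper_width"])
w=vision.camera("wrist");crop(w,"pics/w9.png",316,220,100,75,4)
```

```text
[538.19193621 138.32497111  96.28189739] [0.28546783 0.591808   0.14502628] [-0.07447711 -0.09002842  0.08924236] [-0.03  0.63 -0.48  2.08  0.54  0.55 -0.01] 17.348091692352945
```

View pics/w9.png

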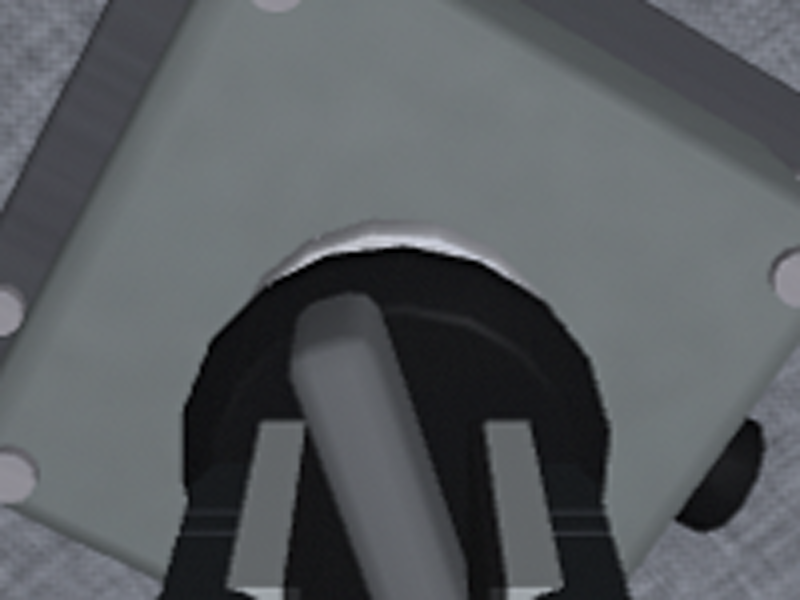

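send_rows(deltas=[17,0,0,0,-4,0,0,17,0,0,0,-8,0,0,17,0,0,0,-12,0,0,17,0,0,0,-16,0,0,17,0,0,0,-20,0,0,17,0,0,0,-24,0,0,17,0,0,0,-28,0,0,17,0,0,0,-32,0,0,17,0,0,0,-36,0,0,17,0,0,0,-40,0,0,17,0,0,0,-44,0,0,17,0,0,0,-48,0,0,17,0,0,0,-52,0,0,17,0,0,0,-56,0,0,17,0,0,0,-60,0,0,17,0,0,0,-60,0,0,17,0,0,0,-60,0,0])

```text
t: 11.38
tool_pos: [538.1, 138.1, 96.0]
orientation: [-0.282, 1.552, 0.282]
ft_force: [-0.4, -0.2, 0.4]
gripper_width: 17.0
```

Run:
```python
from h import *
s=r.sense();print(s["tool_pos"],s["ft_force"],s["wrist_torque"],s["qpos"].round(2),s["gripper_width"])
w=vision.camera("wrist");crop(w,"pics/w10.png",316,220,100,75,4)
```

```text
[538.08465266 138.14620104  96.01931316] [-0.38719943 -0.23154741  0.40527744] [-0.04518136 -0.02213203  0.01982219] [ 0.15  0.7  -0.76  2.07  0.78  0.68  0.8 ] 16.99401892643526
```

View pics/w10.png

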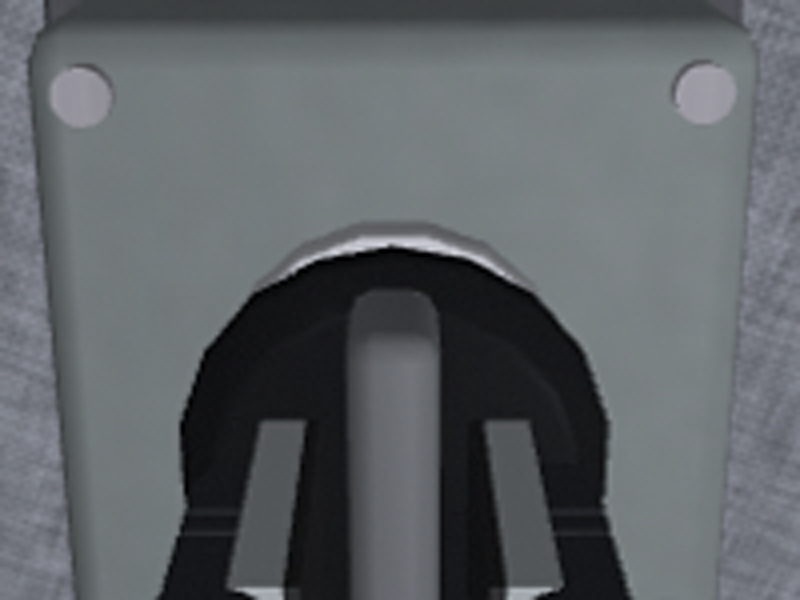

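Up and turned back, with the fingers clear; the station hasn't moved (screws at the same pixels as before the twist). I'll lift straight away.

send_rows(deltas=[17,-3,0,0,0,0,0,17,-8,0,0,0,0,0,17,-16,0,0,0,0,0,17,-30,0,0,0,0,0,17,-50,0,0,0,0,0,17,-75,0,0,0,0,0,17,-100,0,0,0,0,0,17,-125,0,0,0,0,0,17,-135,0,0,0,0,0,17,-135,0,0,0,0,0,17,-135,0,0,0,0,0])

```text
t: 12.35
tool_pos: [538.1, 138.0, 231.4]
orientation: [-0.282, 1.551, 0.281]
ft_force: [0.4, 0.3, -1.0]
gripper_width: 17.4
```

Run:
```python
from h import *
s=r.sense();print(s["t"],s["tool_pos"],s["ft_force"])
w=vision.camera("wrist");cv2.imwrite("pics/w11.png",w["img"][:,:,::-1])
a=vision.camera("scene");crop(a,"pics/s11.png",336,200,40,40,9)
```

```text
12.35 [538.09375888 137.99664357 231.39775087] [ 0.38587347  0.27789753 -0.97177661]
```

View pics/w11.png

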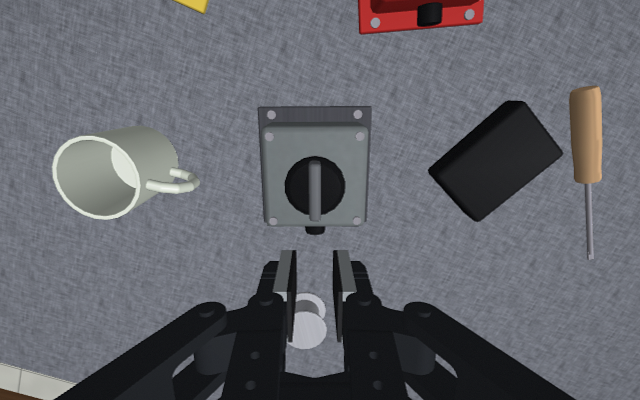

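View pics/s11.png

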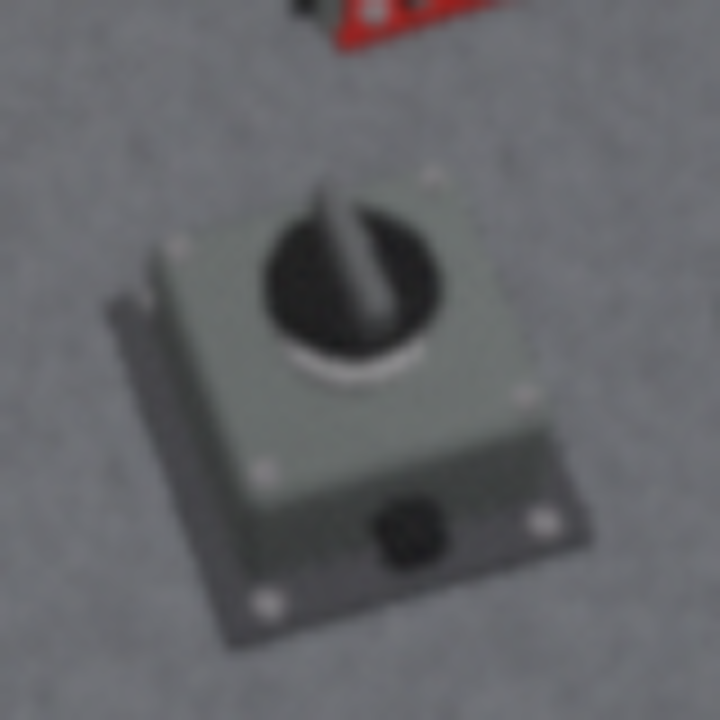

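The scene crop looks the same as at the start: station at the same pixels, button up with the collar visible, and bar turned back. The bystanders are undisturbed too, so I'm handing in.

Run:
```python
from rig import r
print(r.sign_off())
```

```text
the job is handed in; nothing more can be done
None
```

The stop station test is done and handed in at about 12.4 s. The button latched, unlatched, and now stands up and turned back.

- **Press:** I pressed the grey station's button straight down with closed fingertips. It hit the bottom stop with the TCP at z = 99.0 mm and about 15 N, slightly above the 8–14 N seating figure. About 4.6 N of sideways force came with it. The pictures then showed it latched, with the collar hidden.
- **Twist:** I straddled the bar with the jaws 17 mm apart, without squeezing, and turned the tool 60° clockwise. The bar turned about 40° and the head sprang up. I then turned back, and the bar followed to rest.
- **Last checks:** After I lifted clear to z = 231 mm, the collar was visible again and the bar was at its starting angle. In the scene camera the station was at the same pixels as at the start. In the wrist view I saw no movement of the mug, case or screwdriver; the spool was partly hidden behind the fingers, so I checked it less closely.
- **Disagreement:** The cameras differed by up to about 6 mm on the button's position. I centred the fingers using the close views of the fingertips against the bar instead.

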